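# Close up the gap and pack the power supply

## Task

Pack the repaired set into the cardboard carton: the two boxes already lying in it take up the room in the wrong places, so slide them aside, without lifting them out, until there is one gap wide enough, then stand the grey vented power supply from the bench in that gap. All three must end flat on the carton's floor, right way up, side by side; lower the supply all the way down before letting go, do not drop it in, and leave the other things on the bench where they are.

Things in the scene. Friction and masses are not known exactly. Their poses are not given: they have to be found in the camera images.
- carton: open-topped cardboard carton, fixed to the bench so that it does not move when pushed against; its place and yaw vary and it can stand left or right. Outside 136 (x) x 188 (y) x 52 (z) mm, walls and floor 4 mm, so inside 128 x 180 mm and 48 mm deep; narrow flaps are folded down outside (to 105 mm from the centre in y, 78 mm in x). Origin: centre of its underside, on the bench; the boxes' underside rests 4 mm above it. The boxes stand across it, one after another along its y.
- enclosure: aluminium instrument enclosure, 116 (x) x 58 (y) x 48 (z) mm, 0.2 to 0.4 kg, loose inside the carton near one of its short end walls (the walls across the carton's y; either one, the module being at the other), 12 to 18 mm from it at its middle, its long side about along the carton's x, up to 0.1 rad askew. Origin: centre of its underside, z up. It slides when pushed at its long side near the floor with a few newtons.
- module: light grey plastic module with a paper label on top, 100 (x) x 46 (y) x 40 (z) mm, 0.15 to 0.31 kg, loose inside the carton, 18 to 24 mm from the other short end wall, its long side about along the carton's x, up to 0.1 rad askew. Between it and the enclosure there is at first a gap of 34 to 46 mm; with both pushed against their end walls it is 76 mm. Origin: centre of its underside, z up.
- supply: grey-painted steel power supply with dark vent slots, 112 (x) x 66 (y) x 85 (z) mm, 0.3 to 0.6 kg, standing upright on the bench on the other side from the carton. Origin: centre of its underside, z up. It can be gripped across its 66 mm width, near its top; in the carton it must stand with its 112 mm side along the carton's x (either way round), and its top then stands 37 mm above the carton's rim.
- flux_tin: small round tin, 38 mm across, 26 mm high, between carton and supply; bystander. Origin: centre of its underside.
- spool: clear solder spool, 52 mm across, 30 mm high, between carton and supply, farther out; bystander. Origin: centre of its underside.
- cutters: side cutters with red grips lying on the bench, about 125 mm long, 12 mm high, near the robot; bystander. Origin: near the pivot, on the bench; x points to the jaws.
- driver: screwdriver lying at the back of the bench, bystander. Origin: on its underside, handle to its -x.
- multimeter: yellow hand multimeter lying at the back, 150 x 76 x 36 mm; bystander. Origin: centre of its underside.
- cup: white mug, 72 mm across, 85 mm high, far to the left; bystander. Origin: centre of its underside.
Not all that is in view belongs to the job. What is shaped like the enclosure but blue is not meant.

How it is judged:
By the outcome, as a careful person would: the job done as asked, in the order asked, and still so for the second after the job is handed in, with the robot touching nothing.
It also fails if it takes over 51 s, if anything falls off the work surface, if the arm or the gripper's body presses on something with over 40 N, if the wrist force passes 120 N, or if a joint passes its speed limit or range.

## Robot

A 6-joint arm with a two-finger parallel gripper is mounted at the origin on the work surface. World frame = base frame: x ahead of the robot, y to its left, z up, the work surface at z = 0. Lengths are in m, angles in rad, forces in N, time in s.
With the tool pointing down it reaches from about 0.35 to 0.875 m from the base axis. Payload 4.2 kg.
Tool frame: the origin (TCP) lies at the very end of the fingers, on their centre line; the grasp point (between the pads) lies 19 mm behind it; x points along the fingers, y is the direction in which the jaws open and shut, and the axes are right-handed (so a half turn about x gives the same grasp; the last joint's range is limited). The gripper opens to 87 mm and grips with 3 to 60 N. Pads are 19 mm wide; open, the fingers measure 117 mm over their backs; the gripper's body (75 mm by 190 mm) begins 51 mm behind the grasp point.
Start: joints at [1.515, 0.385, 0.008, 0, -1.194, -0.259], TCP at [0.193, 0.594, 0.223] pointing down, gripper open.
Joint ranges: [-3.14, 3.14], [-1.21, 2.06], [-1.07, 1.41], [-3.16, 2.05], [-2.99, -0.16], [-3.1, 3.1]. Speed limits (rad/s): [2.79, 2.79, 3.14, 3.14, 3.14, 3.14].

## Interface

Orientations are given as a unit quaternion [x, y, z, w].
In Python, from bench import robot gives the robot as it stands. The module is installed in compiled form; this text tells all that it offers. Calls block until the motion is done:
- robot.movep(position, orientation): joint-space move of the TCP to a pose.
- robot.line_to(position, ori=None, max_speed=0.15): straight line of the TCP; ori=None keeps the orientation; max_speed is the mean speed in m/s.
- robot.movej(angles): joint-space move.
- robot.let_go() and robot.grab(f_grip=None): open the fingers fully, or close them until they stop; f_grip is the grip in N (None keeps the last).
- robot.dwell(seconds).
- robot.ik(position, orientation): joint angles nearest the present ones, or None.
- robot.camera(name): name is "scene" or "side" or "wrist"; returns the picture (384x512x3 uint8, blue, green, red); there is no depth.
- robot.camera_info(name): a dict with "fx", "fy", "cx", "cy" (pixels), "k1" (the pictures are not rectified: a ray, as slopes to the right and down, at radius r is drawn at 1 + k1 r^2 times it, then the intrinsics apply), "rvec" (rotation vector, rad) and "tvec" (3), from world to camera coordinates, as OpenCV has them. Camera axes: x right, y down, z forward; pixel columns grow to the right and rows downward; lengths in m; the calibration is good to about 2 mm. A picture is of the moment at which its call begins: read the wrist's pose just before it. camera_info takes no time and is no camera call; for the wrist camera it gives the pose at the moment of the call.
A pose or a line that the arm cannot do raises robot.IKError and nothing moves.
- robot.close_job(): hands the job in, once; it reports no verdict.
Readings, each from a call of its own:
- robot.get_t(): time.
- robot.get_q(): joint angles.
- robot.get_dq(): joint speeds.
- robot.get_joint_torque(): joint torques, N m.
- robot.get_tool_pos(): TCP position.
- robot.get_orientation(): TCP orientation.
- robot.get_force(): force on the tool from outside, world axes, zero at the start.
- robot.get_moment(): the same for the moment, N m.
- robot.get_width(): finger opening in m.
Only numpy, scipy, OpenCV 4.12 (cv2) and the standard library are available. Lean on these libraries where they do the work, as an engineer would, in place of code of your own. Each camera call takes 0.05 s, during which the arm holds its last target. There are 200 camera calls.

## Working session

There is one attempt and no reset: what is moved stays moved. The work goes in short steps, each a Python script; the robot and the scene stay as the last script left them, time stands still between calls to the robot, and variables do not carry over. Pictures are saved under pics/ and viewed, about 8 in all and at most 12, crops included, and the job is handed in when it is done.

```bash
mkdir -p pics; ls
python3 - <<'E'
from bench import robot
import cv2,numpy as np
a=robot.camera("scene");b=robot.camera("side")
cv2.imwrite("pics/a.png",cv2.resize(a,(800,600),interpolation=cv2.INTER_CUBIC))
cv2.imwrite("pics/b.png",cv2.resize(b,(800,600),interpolation=cv2.INTER_CUBIC))
for n in("scene","side","wrist"):print(robot.camera_info(n))
print(robot.get_tool_pos(),robot.get_orientation(),robot.get_t())
E
```

```text
pics
{'fx': 442.27888431917364, 'fy': 442.27888431917364, 'cx': 255.3094001432406, 'cy': 193.50489209950794, 'k1': -0.046375896197544376, 'rvec': array([ 1.28581957,  2.42251729, -0.80558105]), 'tvec': array([ 0.2261027 , -0.40423733,  1.49057851])}
{'fx': 396.3271136856161, 'fy': 396.3271136856161, 'cx': 257.39247088048927, 'cy': 188.97380583517742, 'k1': 0.007149513421382259, 'rvec': array([ 0.4382538 , -2.84056462,  1.04216186]), 'tvec': array([0.56571518, 0.07893028, 1.17113956])}
{'fx': 345.3503092297825, 'fy': 345.3503092297825, 'cx': 253.59539438449457, 'cy': 189.1262369754063, 'k1': -0.018442770471195528, 'rvec': array([-1.72466572,  2.37774689,  0.366617  ]), 'tvec': array([ 0.62333553, -0.03644864,  0.39168066])}
[0.19334483 0.59379128 0.22157743] [-0.69828726  0.11158132  0.69842572  0.11020902] 0.1
```

View pics/a.png

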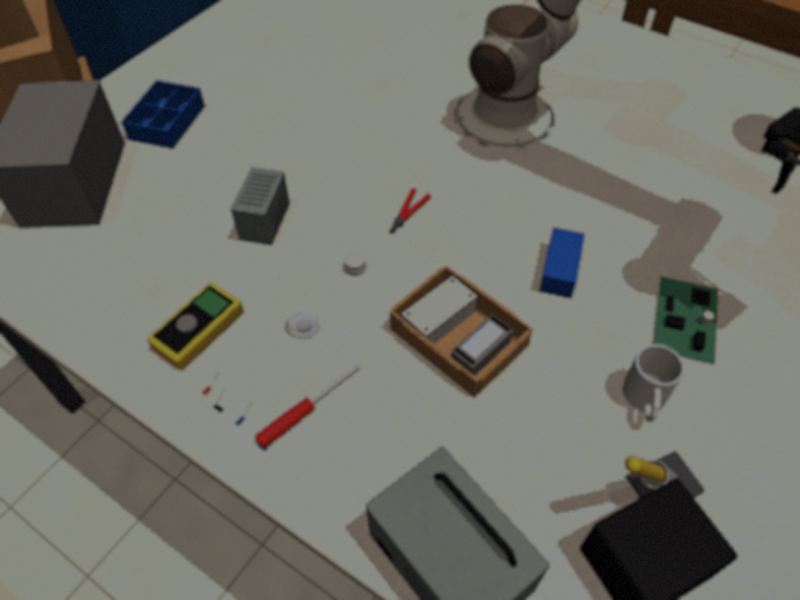

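View pics/b.png

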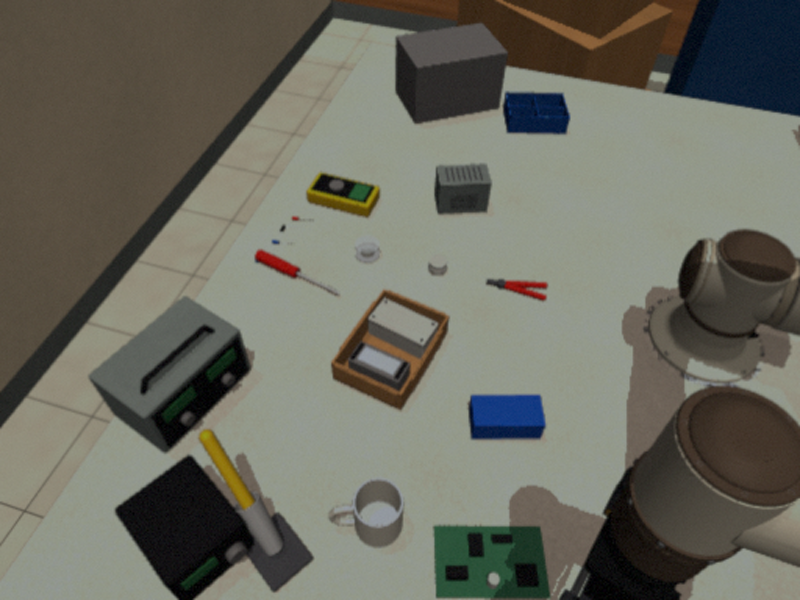

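Both views show the open carton (scene ~(460,330), side ~(390,348)) holding the light enclosure (robot-right side) and the labelled module. The supply is at scene (260,205), side (463,188). The blue box is a decoy. Next I'll turn pixels into positions.

```bash
cat > h.py <<'E'
from bench import robot
import cv2,numpy as np
from scipy.spatial.transform import Rotation as R
def K(c):return np.array([[c['fx'],0,c['cx']],[0,c['fy'],c['cy']],[0,0,1.]]),np.array([c['k1'],0,0,0,0.])
def back(c,uv,z,s=1.):
    uv=(np.atleast_2d(np.array(uv,float))+.5)/s-.5
    k,d=K(c);n=cv2.undistortPoints(uv.reshape(-1,1,2),k,d).reshape(-1,2)
    r=cv2.Rodrigues(c['rvec'])[0];o=-r.T@c['tvec']
    w=np.c_[n,np.ones(len(n))]@r
    return o+w*((z-o[2])/w[:,2])[:,None]
def proj(c,P):
    k,d=K(c);return cv2.projectPoints(np.array(P,float).reshape(-1,1,3),c['rvec'],c['tvec'],k,d)[0].reshape(-1,2)
def down(a):
    """tool x down, tool y (jaw axis) at world yaw a"""
    x=np.array([0,0,-1.]);y=np.array([np.cos(a),np.sin(a),0]);return R.from_matrix(np.c_[x,y,np.cross(x,y)]).as_quat()
E
python3 - <<'E'
from h import *
S=800/512
np.set_printoptions(precision=4,suppress=True)
c=robot.camera_info('scene');d=robot.camera_info('side')
print('carton rim scene',back(c,[(450,268),(531,327),(475,386),(391,317)],.052,S))
print('rim side',back(d,[(387,292),(448,325),(402,400),(333,366)],.052,S))
print('supply top scene',back(c,[(252,169),(286,172),(269,213),(234,208)],.085,S))
print('side',back(d,[(435,167),(487,164),(490,183),(437,185)],.085,S))
print('tin',back(c,[(355,262)],.026,S),back(d,[(438,263)],.026,S),'spool',back(c,[(303,321)],.03,S),back(d,[(368,246)],.03,S))
q=R.from_quat(robot.get_orientation()).as_matrix();w=robot.camera_info('wrist')
r=cv2.Rodrigues(w['rvec'])[0];o=-r.T@w['tvec'];print('tool R',q,'cam off in tool',q.T@(o-robot.get_tool_pos()),'cam fwd',q.T@r[2])
E
```

```text
carton rim scene [[0.4638 0.1479 0.052 ]
 [0.4952 0.3191 0.052 ]
 [0.6374 0.2998 0.052 ]
 [0.6034 0.1227 0.052 ]]
rim side [[0.5866 0.1197 0.052 ]
 [0.4582 0.1598 0.052 ]
 [0.4914 0.3325 0.052 ]
 [0.6225 0.3051 0.052 ]]
supply top scene [[ 0.4896 -0.269   0.085 ]
 [ 0.4609 -0.2108  0.085 ]
 [ 0.5578 -0.1685  0.085 ]
 [ 0.5829 -0.2285  0.085 ]]
side [[ 0.5894 -0.2263  0.085 ]
 [ 0.4836 -0.2728  0.085 ]
 [ 0.464  -0.2115  0.085 ]
 [ 0.5695 -0.1694  0.085 ]]
tin [[ 0.5264 -0.0085  0.026 ]] [[ 0.5196 -0.0061  0.026 ]] spool [[ 0.6783 -0.0025  0.03  ]] [[ 0.6677 -0.0037  0.03  ]]
tool R [[-0.0005 -0.3098 -0.9508]
 [-0.0019 -0.9508  0.3098]
 [-1.      0.0019 -0.0001]] cam off in tool [-0.1616  0.0008 -0.0842] cam fwd [ 0.9531 -0.0003  0.3026]
```

Run:
```python
from h import *
np.set_printoptions(precision=4,suppress=True)
C=np.array([.547,.225])
for a in(.19,.19-np.pi):
    z=np.array([np.sin(a),-np.cos(a)]);p=[*(C+.05*z),.22];print(a,p,robot.ik(p,down(a)))
a=.19;z=np.array([np.sin(a),-np.cos(a)])
robot.movep([*(C+.05*z),.22],down(a))
robot.dwell(.1)
w=robot.camera_info('wrist');im=robot.camera('wrist')
cv2.imwrite('pics/w1.png',cv2.resize(im,(800,600),interpolation=cv2.INTER_CUBIC))
np.save('w1.npy',w,allow_pickle=True)
print(robot.get_t(),robot.get_q(),robot.get_tool_pos())
print(proj(w,[[*C,.052]])*1.5625)
```

```text
0.19 [np.float64(0.556442944748825), np.float64(0.1758997882441365), 0.22] [ 0.5835  0.3163 -0.1012  0.     -1.1533  2.748 ]
-2.951592653589793 [np.float64(0.537557055251175), np.float64(0.2741002117558635), 0.22] [ 0.7396  0.3498 -0.0517  0.     -1.1693 -0.5496]
2.7917 [ 0.5842  0.3163 -0.1011 -0.     -1.1534  2.7479] [0.5563 0.1763 0.22  ]
[[396.1347 182.1879]]
```

View pics/w1.png

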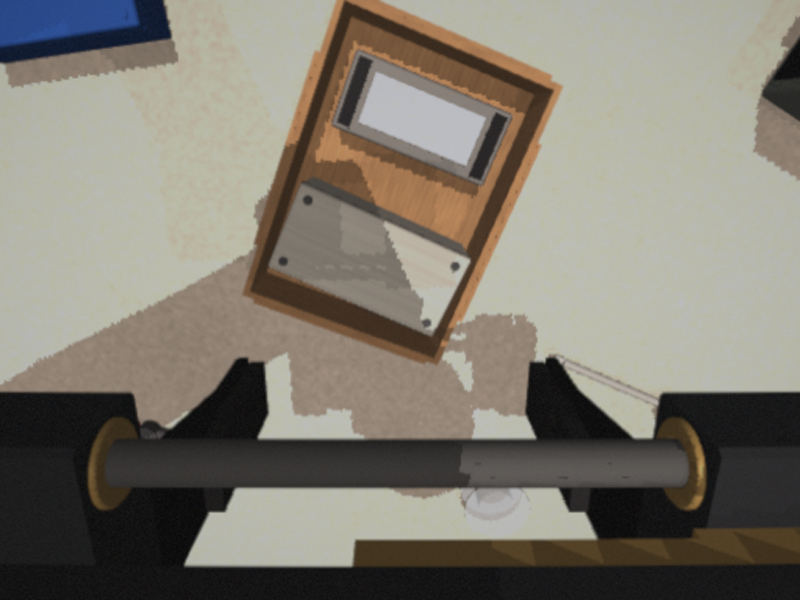

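The wrist picture shows the carton rim corners at (343,0), (561,86), (437,361), (245,293). The module top is at (361,50), (512,113), (482,185), (334,127), near the far end. The enclosure top is at (308,181), (470,257), (433,334), (269,268), near the robot's-right end. The gap between them is clear.

Run:
```python
from h import *
from scipy.optimize import least_squares
np.set_printoptions(precision=4,suppress=True)
w=np.load('w1.npy',allow_pickle=True).item()
def fit(uv,z,lx,ly,g):
    P=back(w,uv,z,1.5625)[:,:2]
    m=np.array([(-lx,ly),(lx,ly),(lx,-ly),(-lx,-ly)])/2
    def f(p):
        c,s=np.cos(p[2]),np.sin(p[2]);return (m@np.array([[c,s],[-s,c]])+p[:2]-P).ravel()
    r=least_squares(f,g);print(r.x,r.fun*1000);return r.x
C=fit([(343,0),(561,86),(437,361),(245,293)],.052,.136,.188,[.55,.22,-.19])
M=fit([(361,50),(512,113),(482,185),(334,127)],.044,.1,.046,[.55,.27,-.19])
E=fit([(308,181),(470,257),(433,334),(269,268)],.052,.116,.058,[.55,.18,-.19])
Rt=np.array([[np.cos(C[2]),np.sin(C[2])],[-np.sin(C[2]),np.cos(C[2])]])
print('M in C',Rt@(M-C)[:2],M[2]-C[2],'E in C',Rt@(E-C)[:2],E[2]-C[2])
print(back(w,[(343,0),(561,86),(437,361),(245,293)],.052,1.5625))
np.save('C.npy',C)
```

```text
[ 0.5474  0.2166 -0.1798] [-2.3166  4.7633  1.7851  0.4824  1.7615 -3.1796 -1.23   -2.0661]
[ 0.5559  0.2633 -0.1766] [-2.2578  0.5804  2.2075  0.0032  1.7511 -0.7806 -1.7008  0.197 ]
[ 0.5407  0.1739 -0.2355] [-3.5987 -0.2163  2.8545  0.005   1.2792 -1.3437 -0.535   1.555 ]
M in C [0.     0.0475] 0.0032100752313850844 E in C [ 0.0011 -0.0432] -0.05574631375032921
[[0.4996 0.3165 0.052 ]
 [0.6293 0.2964 0.052 ]
 [0.5957 0.1151 0.052 ]
 [0.4649 0.1383 0.052 ]]
```

```bash
cat >> h.py <<'E'
C=np.load('C.npy')
def W(x,y,z):
    c,s=np.cos(C[2]),np.sin(C[2]);return np.array([C[0]+c*x-s*y,C[1]+s*x+c*y,z])
def fy(f):return float(f@np.array([-np.sin(C[2]),np.cos(C[2]),0]))
E
python3 - <<'E'
from h import *
np.set_printoptions(precision=3,suppress=True)
for a in(-.18,-.18-np.pi):print(a,robot.ik(W(0,.005,.15),down(a)))
for a in(1.985,1.985-np.pi,):print(a,robot.ik([.5255,-.22,.2],down(a)))
for a in(np.pi/2-.18,-np.pi/2-.18):print(a,robot.ik(W(0,.005,.2),down(a)))
E
```

```text
-0.18 [ 0.658  0.388 -0.18   0.    -1.002  2.304]
-3.3215926535897933 [ 0.658  0.388 -0.18   0.    -1.002 -0.838]
1.985 [-0.112  0.308 -0.165  0.    -1.097 -1.044]
-1.156592653589793 [-0.112  0.308 -0.165  0.    -1.097  2.097]
1.3907963267948966 [ 0.658  0.344 -0.112  0.    -1.114 -2.408]
-1.7507963267948965 [ 0.658  0.344 -0.112  0.    -1.114  0.733]
```

```bash
cat > push.py <<'E'
from h import *
a=C[2];robot.grab(20)
robot.movep(W(0,.005,.12),down(a))
robot.line_to(W(0,.005,.013),max_speed=.12)
f0=robot.get_force();print('down',f0,robot.get_tool_pos(),robot.get_width())
def push(y0,sgn,yexp,ymax):
    robot.line_to(W(0,yexp-sgn*.004,.013),max_speed=.05)
    print('near',sgn*fy(robot.get_force()-f0))
    y=yexp-sgn*.004
    while sgn*(ymax-y)>0:
        y+=sgn*.001;robot.line_to(W(0,y,.013),max_speed=.03)
        f=-sgn*fy(robot.get_force()-f0)
        if f>12:break
    c,s=np.cos(C[2]),np.sin(C[2]);p=robot.get_tool_pos()[:2]-C[:2]
    print('end y',round(y,4),'actual',-s*p[0]+c*p[1],'f',round(f,1),'t',robot.get_t())
push(.005,1,.0345,.045)
push(.0345,-1,-.0225,-.033)
robot.line_to(W(0,.005,.013),max_speed=.1)
robot.line_to(W(0,.005,.12),max_speed=.2)
robot.let_go()
a=.19;z=np.array([np.sin(a),-np.cos(a)]);robot.movep([*(C[:2]+.06*z),.24],down(a));robot.dwell(.1)
w=robot.camera_info('wrist');im=robot.camera('wrist')
cv2.imwrite('pics/w2.png',cv2.resize(im,(800,600),interpolation=cv2.INTER_CUBIC))
np.save('w2.npy',w,allow_pickle=True);print(robot.get_t())
E
python3 push.py
```

```text
down [0.61703459 0.01559347 0.23181923] [0.54898209 0.22186839 0.01398643] 0.0003681739058072666
near -0.17070432989948503
end y 0.0385 actual 0.033850638827493715 f 13.3 t 8.5333
near -0.03927709805077569
end y -0.0245 actual -0.019963657925456554 f 13.0 t 11.325
14.725
```

View pics/w2.png

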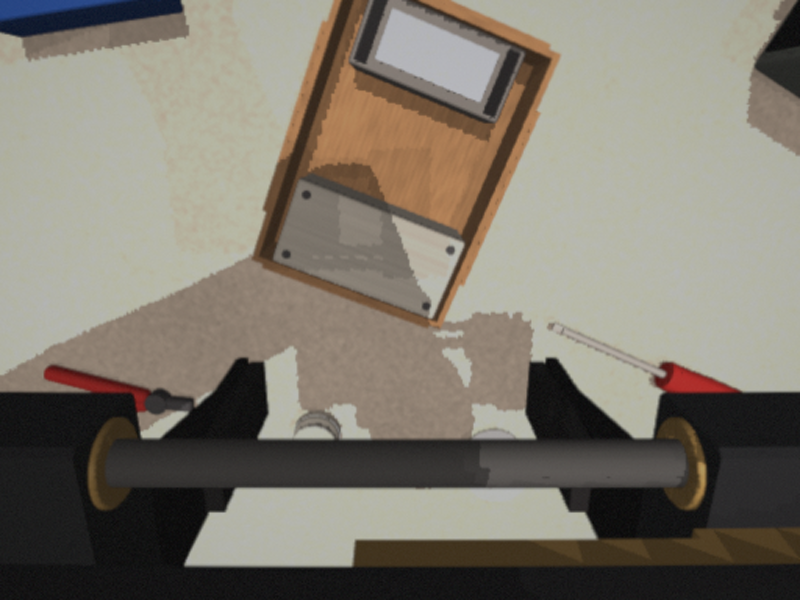

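The module now sits at the far wall and the enclosure at the near wall, with one gap between them: module edge (350,64)-(496,121), enclosure edge (304,179)-(465,240). Next I'll check those edges in carton coordinates and look at the supply.

Run:
```python
from h import *
np.set_printoptions(precision=4,suppress=True)
w=np.load('w2.npy',allow_pickle=True).item()
def toC(P):
    c,s=np.cos(C[2]),np.sin(C[2]);return (P[:,:2]-C[:2])@np.array([[c,-s],[s,c]])
print('mod',toC(back(w,[(350,64),(496,121)],.044,1.5625)))
print('enc',toC(back(w,[(304,179),(465,240),(427,319),(274,260)],.052,1.5625)))
print('rim',toC(back(w,[(558,56),(437,327),(254,257)],.052,1.5625)))
a=-1.157;z=np.array([np.sin(a),-np.cos(a)])
robot.movep([*(np.array([.5255,-.22])+.06*z),.27],down(a));robot.dwell(.15)
w=robot.camera_info('wrist');im=robot.camera('wrist')
cv2.imwrite('pics/w3.png',cv2.resize(im,(800,600),interpolation=cv2.INTER_CUBIC))
np.save('w3.npy',w,allow_pickle=True);print(robot.get_t(),robot.get_tool_pos())
```

```text
mod [[-0.0487  0.0438]
 [ 0.0481  0.0456]]
enc [[-0.0523 -0.031 ]
 [ 0.0585 -0.0302]
 [ 0.056  -0.0903]
 [-0.0543 -0.0884]]
rim [[ 0.0661  0.0923]
 [ 0.0647 -0.0932]
 [-0.0673 -0.0912]]
16.45 [ 0.471  -0.2434  0.2698]
```

View pics/w3.png

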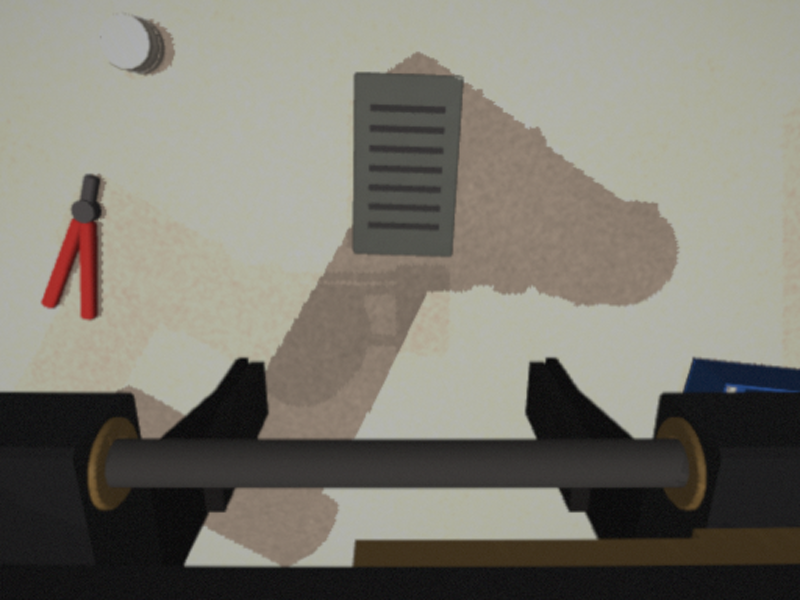

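The supply's top corners are at (355,73), (462,77), (452,256), (353,253), standing clear of other things.

Run:
```python
from h import *
np.set_printoptions(precision=4,suppress=True)
w=np.load('w3.npy',allow_pickle=True).item()
P=back(w,[(355,73),(462,77),(452,256),(353,253)],.085,1.5625)[:,:2]
c=P.mean(0);l=(P[0]+P[1]-P[2]-P[3])/2;s=(P[1]+P[2]-P[0]-P[3])/2
a=np.arctan2(s[1],s[0]);a2=np.arctan2(l[1],l[0])-np.pi/2
print(c,np.hypot(*l),np.hypot(*s),a,a2)
a=a2 if abs(a2+1.157)<.5 else a2+np.pi if abs(a2+np.pi+1.157)<.5 else a2-np.pi
print('yaw',a)
if abs(np.hypot(*l)-.112)<.008 and abs(np.hypot(*s)-.066)<.008 and abs(a+1.157)<.2:
    robot.movep([*c,.16],down(a));robot.line_to([*c,.057],max_speed=.1)
    f0=robot.get_force();robot.grab(40);robot.dwell(.1)
    print('w',robot.get_width(),robot.get_tool_pos(),f0)
    np.save('g.npy',c)
    robot.line_to([*c,.19],max_speed=.12);robot.dwell(.2)
    print(robot.get_width(),robot.get_force(),robot.get_moment(),robot.get_t())
```

```text
[ 0.5259 -0.2262] 0.11006182026035621 0.06459777500592928 -1.1884769275772311 -1.1851176211461574
yaw -1.1851176211461574
w 0.06562917490921147 [ 0.5258 -0.2261  0.0572] [-0.6618 -0.0794  0.6685]
0.06585373480566731 [-0.4758 -0.3783 -3.7373] [-0.0356 -0.0504  0.0576] 20.275
```

Run:
```python
from h import *
np.set_printoptions(precision=4,suppress=True)
a=C[2]+.006-np.pi/2
T=W(0,.0068,0)
robot.movep([T[0],T[1],.19],down(a));robot.dwell(.2)
e=robot.get_tool_pos()-[T[0],T[1],.19];print('err',e,robot.get_width())
T[:2]-=e[:2]
robot.line_to([T[0],T[1],.12],max_speed=.12);robot.dwell(.2)
f0=robot.get_force();print(f0,robot.get_tool_pos(),robot.get_t())
for n,cam in enumerate(('scene','side')):
    im=robot.camera(cam);u,v=proj(robot.camera_info(cam),[[T[0],T[1],.07]])[0].astype(int)
    cr=cv2.resize(im[max(v-65,0):v+65,max(u-65,0):u+65],(400,400),interpolation=cv2.INTER_CUBIC)
    m=cr if n==0 else np.hstack([m,cr])
cv2.imwrite('pics/h.png',m)
np.save('T.npy',T)
```

```text
err [ 0.0003 -0.0008  0.    ] 0.06512734082225309
[ 0.4921  0.1903 -3.4601] [0.5488 0.2245 0.1211] 23.0583
```

View pics/h.png

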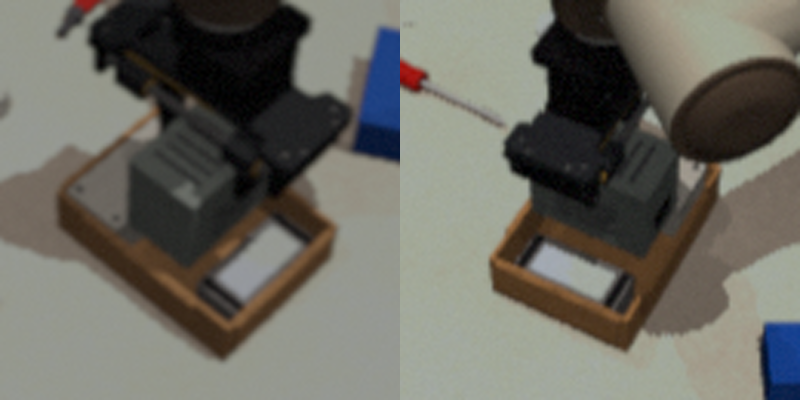

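The supply hangs over the gap, upright and aligned with the carton. Next is a slow lowering with a force check.

Run:
```python
from h import *
np.set_printoptions(precision=4,suppress=True)
T=np.load('T.npy');f0=robot.get_force()
z=.12;ok=False
while z>.057:
    z-=.004 if z>.066 else .001
    robot.line_to([T[0],T[1],z],max_speed=.04)
    d=robot.get_force()-f0
    if d[2]>6 or np.hypot(*d[:2])>8:
        print('contact',z,d,robot.get_tool_pos());break
robot.dwell(.3)
print(z,robot.get_force()-f0,robot.get_moment(),robot.get_tool_pos(),robot.get_t())
```

```text
contact 0.05999999999999994 [-2.7079 -1.0536  8.1479] [0.5486 0.2242 0.0612]
0.05999999999999994 [-1.3097 -1.0391  9.171 ] [-0.1203  0.9191  0.0092] [0.5486 0.2243 0.0612] 27.9583
```

Contact came at TCP z 0.0612, which is the floor (expected 0.061). I'll release and check.

Run:
```python
from h import *
T=np.load('T.npy')
robot.line_to([T[0],T[1],.0615],max_speed=.03)
robot.let_go();robot.dwell(.2)
robot.line_to([T[0],T[1],.2],max_speed=.12)
a=.19;z=np.array([np.sin(a),-np.cos(a)]);robot.movep([*(C[:2]+.06*z),.28],down(a));robot.dwell(.2)
im=robot.camera('wrist');w=robot.camera_info('wrist')
u,v=proj(w,[[*C[:2],.05]])[0].astype(int)
cr=lambda im,u,v,r:cv2.resize(im[max(v-r,0):v+r,max(u-r,0):u+r],(400,400),interpolation=cv2.INTER_CUBIC)
m=[cr(im,u,v,110)]
im=robot.camera('side');u,v=proj(robot.camera_info('side'),[[*C[:2],.05]])[0].astype(int)
m.append(cr(im,u,v,60))
cv2.imwrite('pics/f.png',np.hstack(m));print(robot.get_t(),robot.get_force(),robot.get_width())
```

```text
32.4833 [-0.06633055 -0.03377617  0.09399104] 0.08701093656711596
```

View pics/f.png

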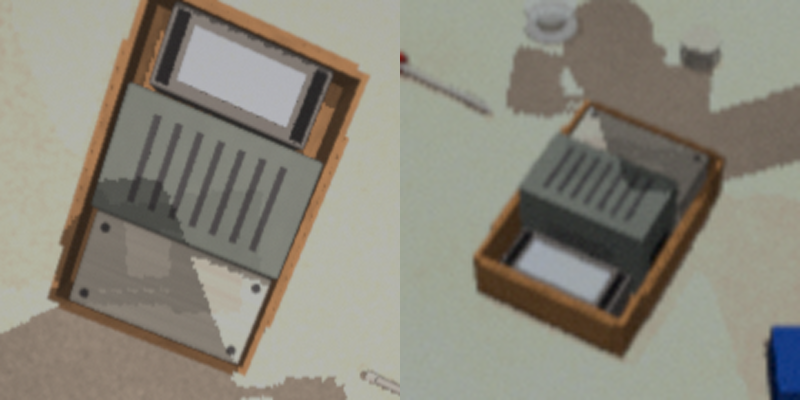

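All three stand side by side and level in the carton, with the supply between the other two. The tin, spool and driver are where they were, so I'm handing the job in.

```bash
python3 -c "
from bench import robot
robot.close_job();print(robot.get_t())"
```

```text
the job is handed in; nothing more can be done
the job is handed in; nothing more can be done
```

The job is done and handed in: the supply stands in the carton between the module and the enclosure, and the clock read 32.5 s of the allowed 51 s at the last check.

- **Sliding the boxes:** I pushed the module and then the enclosure against their end walls with closed fingers, near the floor and with about 13 N at the end. The gap measured about 75 mm in the wrist picture. By touch it came to about 73 mm, taking the fingers as 19 mm wide; I put the difference from the nominal 76 mm down to slightly thicker fingers.
- **Placing the supply:** I gripped it across its 66 mm width and lowered it until it touched down at TCP z 0.0612 m, against 0.061 m expected. I released it only once it was resting on the carton floor.
- **Last checks:** The final wrist and side pictures show all three upright, level and side by side in the carton. The flux tin, the spool and the part of the driver in view look undisturbed. The arm was clear, with the force reading near zero. I did not re-measure the final poses numerically or look at the other bench items again. No check failed.

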